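# Close a jar of gherkins with its airlock disc and screw ring

### The job

Close the open jar of gherkins so that it can ferment: set the airlock disc flat into the jar's mouth with its knob up, then put the screw ring over it and turn the ring clockwise until it holds the disc down tight. Leave the jar standing upright about where it is, do not disturb the jar that is already sealed, the small salt jar or the garlic beside the board, and let go of everything.

Things in the scene. Friction and masses are not known exactly. Their poses are not given: they have to be found in the camera images.
- open_jar: open glass jar of green gherkins, 88 mm wide, 128 mm tall, 1 to 1.5 kg, loose on the worktop (not to be lifted; slides or spins if pushed hard; a hand that does not follow the ring down lifts it). Origin: centre of underside, z up. Above 90 mm it narrows to a straight neck, 54 mm outside diameter, from 109 mm to the rim (top 2 mm tapered to 51 mm); bore 46 mm wide, 19 mm deep
- open_jar_mouth (a point): centre of the open jar's mouth at rim height, 128 mm above its underside; axes as the jar's
- airlock_disc: loose grey plastic disc, knob up on the chopping board, 40 g: flange 51 mm wide, 4 mm thick (6 to 10 mm above the origin); below it a plug 42.6 mm wide, 6 mm deep, chamfered, for the jar's bore; above it a round knob 18 mm wide, 16 to 30 mm above the origin, on a stem slightly thinner. Origin: centre of the plug's underside, z towards the knob. Seated, the origin is 6 mm below the rim
- screw_ring: loose knurled steel ring, lying on the board the way up it goes on the jar, 60 g: 69 mm outside, 64 mm inside diameter, 20 mm tall; a 3 mm thick inward lip at the top leaves a 40 mm opening. Origin: centre of the lower edge, z up. Screwed tight, this lies 13 mm below the rim, 5 mm above the jar's shoulder; merely laid on, it sits 2 to 10 mm higher, depending on its angle
- board: wooden chopping board, 200 x 300 mm, top 21 mm above the worktop, fixed; disc and ring lie on it. Origin: centre of its underside; y along its length
- sealed_jar: second jar of gherkins, already closed with the same kind of disc and ring: 88 mm wide, 152 mm tall with its knob, loose, must not be disturbed. Origin: centre of its underside
- salt_jar: small glass jar with lid, 62 mm wide, 72 mm tall, loose bystander. Origin: centre of its underside
- garlic: garlic bulb, 50 mm, loose bystander beside the board. Origin: centre of its underside
- open_jar_thread (a point): upper end of one of three equal thread ridges on the neck, 4.4 mm below the rim, on the jar's x axis, 29 mm from the jar's axis; the other two start 120 and 240 degrees round. Ridges are 3 mm thick, stand out to 62 mm diameter, cover 145 degrees each and go down clockwise seen from above, 24 mm per full turn
- screw_ring_lug (a point): one of the ring's three equal inward lugs (every 120 degrees), on its x axis, 3 mm above its lower edge, 3.6 mm tall, tips on a 57 mm circle. Laid on, lugs rest on the ridges; turned clockwise from above they run down, pass under the next ridge's upper end and 35 degrees past it the lip meets the disc: 40 to 155 degrees in all. 10 to 30 degrees more make it tight: then it slips or the jar turns
Things that resemble listed ones, but are neither listed nor needed, are in the scene too. There is more than one size of the screw_ring; the one meant has the size given above.

How it is judged:
By the outcome, as a careful person would: the job done as asked, in the order asked, and still so for the second after the job is handed in, with the robot touching nothing.
It also fails if it takes over 64 s, if anything falls off the work surface, if the arm or the gripper's body presses on something with over 40 N, if the wrist force passes 120 N, or if a joint passes its speed limit or range.

### The arm

A 6-joint arm with a two-finger parallel gripper is mounted at the origin on a cart in front of the work surface, level with it; the furniture and walls round the work are solid. World frame = base frame: x ahead of the robot, y to its left, z up, the work surface at z = 0. Lengths are in m, angles in rad, forces in N, time in s.
With the tool pointing down it reaches from about 0.275 to 0.85 m from the base axis. Payload 19 kg.
Tool frame: the origin (TCP) lies at the centre of the arm's flange, where the gripper is bolted on; the fingertips stand 173 mm ahead of it and the grasp point (between the pads) lies 155 mm ahead of it; z points along the fingers, y is the line along which they close (so a half turn about z gives the same grasp; the last joint's range is limited). The gripper opens to 85 mm and grips with 20 to 120 N. Pads are 22 mm wide; open, the fingers measure 114 mm over their backs; the gripper's body (76 mm by 85 mm) begins 54 mm behind the grasp point. The pads swing forward as they close: fully open they stand 13 mm farther back than shut.
Start: joints at [1.15, 0.15, 1.437, -0, 1.554, -0.134], TCP at [0.163, 0.551, 0.405] pointing down, gripper open.
Joint ranges: [-2.8, 2.8], [-0.68, 2.1], [0.12, 2.68], [-1.39, 4.53], [0.16, 2.79], [-2.81, 2.81]. Speed limits (rad/s): [1.89, 1.89, 2.22, 3.01, 3.01, 3.01].

### API

Orientations are given as a 3x3 rotation matrix whose columns are the frame's x, y, z axes.
In Python, from plant import read_state, get_image, hand_in, cut_out gives the robot as it stands.
- The arm moves only by the shell command python3 -m jog 'ROWS' [OPENING] [FORCE]. ROWS is JSON, one flat list of numbers, 4 for each row, row after row: the shift along the tool's x, y, z in mm, then the turn about the tool's z in rad. A call has 1 to 8 rows; each row shifts and turns the commanded pose from where the row before left it, along the tool's axes as they then stand; what a row does not reach is not made up. A row lasts 1/8 s, in which the tool goes at most 62.5 mm and 10.7 degrees, less where a joint would pass 70% of its speed; a pose out of reach is approached as far as the arm can. A call is refused whole if a number of a shift passes 62.5 or a number of a turn 0.188, either way. A call with a gripper value outside its range is refused whole. OPENING is the closure, from -1 (fully open) to 1 (shut), so that 0 is half open, set as the call begins (- or left out, the last holds). The fingers move at their own pace and stop on an object; FORCE is the grip in N (left out, the last holds). Time passes only in rows, so rows that do not move let the fingers close. It gives the time, the measured TCP pose, the force, the opening and the grip force at its end, in the units of the state.
- read_state(): the state, without advancing time (a new reading comes with each control period).
- get_image(name): name is "scene" or "top" or "wrist"; returns a dict with "img" (400x640x3 uint8, blue, green, red), "mtx" (3x3 intrinsics, pixels), "world_to_cam" (4x4, takes a point from world to camera coordinates); the wrist camera has in their place "T_tool_cam" (4x4, takes a point from camera to tool coordinates, whose origin is the TCP and whose axes are the flange's). Camera axes: x right, y down, z forward; pixel columns grow to the right and rows downward; lengths in m; the calibration is good to about 2 mm. A picture is of the moment at which its call begins: read the wrist's pose just before it. There is no depth.
- hand_in(): hands the job in; it is judged then, once.
Trained networks look in a picture, given as the dict that the camera call returned (one of the last four; its "shot" number tells which), for a name from the list of things; names that differ only in an ending like _2 or _b are one class to them, and where a whole thing is asked for, a point or a joint stands for the part that bears it (a point fixed in the world has none). Each returns a list of dicts, best first, with "confidence" (0 to 1); they miss things now and then, are a little off and sometimes report something else, mostly with a low value. They report only what shows in the picture. A call takes as long as a camera call. They do not tell look-alikes from the thing itself.
- cut_out(target, picture): "pixels" (400x640 bool, what is visible of it) and "centre" ([column, row] in pixels, amid what is visible of it).
The state is a dict: "clock": time; "qpos": joint angles; "qd": joint speeds; "joint_efforts": joint torques, N m; "eef_pos": TCP position; "ee_rot": TCP orientation; "ft_force": force on the tool from outside, world axes, zero at the start; "torque": the same for the moment, N m; "gripper_width": opening from 0.0 (shut) to 1.0 (fully open); "grasp_force": force on a finger pad.
Only numpy, scipy, OpenCV 4.12 (cv2) and the standard library are available. Lean on these libraries where they do the work, as an engineer would, in place of code of your own. Each camera call takes 0.05 s, during which the arm holds its last target. There are 200 camera calls.

## Working session

There is one attempt and no reset: what is moved stays moved. The work goes in short steps, Python scripts to look and compute and a shell command to move; the robot and the scene stay as the last step left them, time stands still between calls to the robot, and variables do not carry over. Pictures are saved under pics/ and viewed, at most 10 in all, crops included, and the job is handed in when it is done.

```bash
mkdir -p pics; ls; cat > h.py <<'E'
import numpy as np,cv2
from plant import read_state,get_image,cut_out,hand_in
def ray(p,uv):
    # world ray
    K=np.array(p["mtx"]);
    if "world_to_cam" in p: T=np.linalg.inv(np.array(p["world_to_cam"]))
    else:
        s=p["state"];W=np.eye(4);W[:3,:3]=s["ee_rot"];W[:3,3]=s["eef_pos"];T=W@np.array(p["T_tool_cam"])
    d=T[:3,:3]@np.linalg.solve(K,[uv[0],uv[1],1.]);return T[:3,3],d
def atz(p,uv,z):
    o,d=ray(p,uv);return o+d*(z-o[2])/d[2]
def proj(p,X):
    if "world_to_cam" in p: T=np.array(p["world_to_cam"])
    else:
        s=p["state"];W=np.eye(4);W[:3,:3]=s["ee_rot"];W[:3,3]=s["eef_pos"];T=np.linalg.inv(W@np.array(p["T_tool_cam"]))
    c=T[:3,:3]@np.array(X)+T[:3,3];q=np.array(p["mtx"])@c;return q[:2]/q[2]
def shot(n):
    s=read_state();p=get_image(n);p["state"]=s;return p
E
python3 - <<'E'
from h import *
np.set_printoptions(precision=4,suppress=True)
for n in ["scene","top"]:
    p=shot(n);cv2.imwrite(f"pics/{n}0.png",p["img"])
    for t,z in [("open_jar",.128),("airlock_disc",.03),("screw_ring",.041),("sealed_jar",.13),("salt_jar",.072),("garlic",.03),("open_jar_mouth",.128),("open_jar_thread",.124),("screw_ring_lug",.024)]:
        for r in cut_out(t,p): print(n,t,round(r["confidence"],2),np.round(r["centre"],1),r["pixels"].sum(),atz(p,r["centre"],z))
s=read_state();print(s)
E
```

```text
pics
scene open_jar 0.97 [215.2 210.7] 1946 [0.4012 0.1052 0.128 ]
scene airlock_disc 0.7 [364.3 248. ] 311 [ 0.5286 -0.1915  0.03  ]
scene screw_ring 0.79 [300.8 234.3] 519 [ 0.4951 -0.0484  0.041 ]
scene screw_ring 0.72 [253.2 203. ] 257 [0.5409 0.1081 0.041 ]
scene sealed_jar 0.97 [295.3 165.3] 1676 [0.6189 0.029  0.13  ]
scene salt_jar 0.76 [433.5 298.2] 1298 [ 0.4251 -0.3697  0.072 ]
scene garlic 0.95 [404.8 321.1] 492 [ 0.3825 -0.3321  0.03  ]
scene open_jar_mouth 0.86 [214.2 212.7] 1960 [0.3951 0.1033 0.128 ]
scene open_jar_mouth 0.25 [295.9 165.7] 1676 [0.6205 0.0283 0.128 ]
scene open_jar_thread 0.9 [213.5 213. ] 1943 [0.397  0.1073 0.124 ]
scene screw_ring_lug 0.75 [297.5 234.1] 556 [ 0.5074 -0.0328  0.024 ]
scene screw_ring_lug 0.62 [254.5 199.4] 227 [0.5705 0.1247 0.024 ]
top open_jar 0.92 [214.7 247.9] 1501 [0.4547 0.1507 0.128 ]
top open_jar 0.47 [333.9 220.2] 9859 [ 0.5104 -0.0992  0.128 ]
top airlock_disc 0.57 [368.9 213.2] 312 [ 0.5372 -0.1846  0.03  ]
top screw_ring 0.75 [312.1 228.8] 394 [ 0.501  -0.0521  0.041 ]
top screw_ring 0.55 [239.8 200.9] 258 [0.5675 0.1151
[... 381 characters left out ...]
641 0.124 ]
top screw_ring_lug 0.83 [312.7 224.8] 395 [ 0.512  -0.0534  0.024 ]
top screw_ring_lug 0.61 [238.1 201.7] 256 [0.5683 0.122  0.024 ]
{'clock': 1.0, 'qpos': array([ 1.15  ,  0.1505,  1.4374, -0.    ,  1.5538, -0.134 ]), 'qd': array([-0.0016, -0.0003, -0.0003,  0.0002, -0.0008, -0.0013]), 'joint_efforts': array([ -0.    , -71.2806, -57.1064,  -0.0002,   0.0017,  -0.0001]), 'eef_pos': array([0.1627, 0.5515, 0.4047]), 'ee_rot': array([[-0.9592,  0.2829, -0.    ],
       [ 0.2829,  0.9592, -0.0001],
       [ 0.    , -0.0001, -1.    ]]), 'ft_force': array([-0.5092,  0.4467,  1.316 ]), 'torque': array([ 0.0106, -0.01  ,  0.0276]), 'grasp_force': 0.0, 'gripper_width': 0.9958394864843745}
```

```bash
python3 - <<'E'
import cv2
import numpy as np
a=cv2.imread("pics/scene0.png")[130:350,170:470];b=cv2.imread("pics/top0.png")[110:310,170:470]
a=cv2.resize(a,None,fx=2.66,fy=2.66,interpolation=3)
b=cv2.resize(b,None,fx=2.66,fy=2.66,interpolation=3)
cv2.imwrite("pics/a.png",a);cv2.imwrite("pics/b.png",b)
E
```

```text
(no output)
```

View pics/a.png

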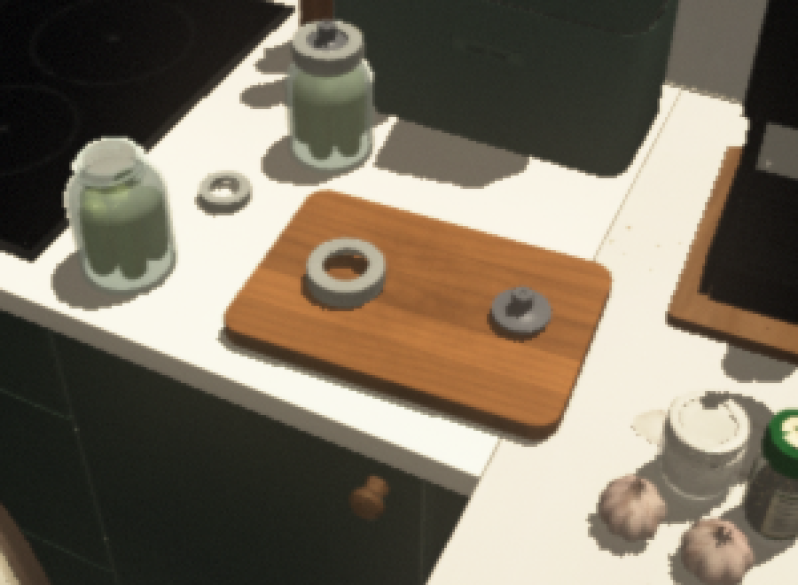

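View pics/b.png

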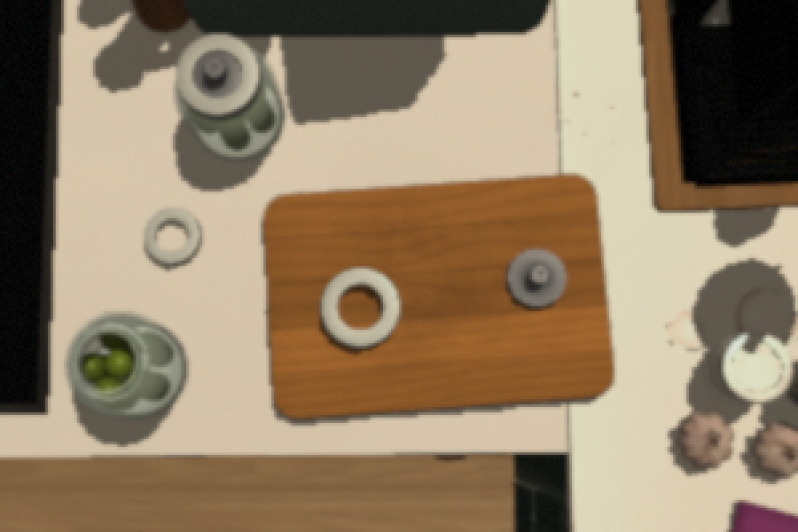

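The pictures show two rings. One is on the board at scene (301,234) / top (312,229), and the other lies on the worktop at scene (253,203) / top (240,201). In the enlarged crop the board ring is about 79 px wide, against 60 px for the 51 mm disc, so it is about 68 mm and is the one meant. The worktop ring is about 58 px, or 50 mm, so it's a decoy. The disc is at top (369,213), knob up. The open jar's mouth is at top (211,246), and the sealed jar is behind it.

```bash
cat >> h.py <<'E'
def rel(X):
    "world target TCP -> tool-frame shift mm"
    s=read_state();R=np.array(s["ee_rot"]);return np.round(R.T@(np.array(X)-s["eef_pos"])*1000,1)
E
python3 - <<'E'
from h import *
np.set_printoptions(precision=4,suppress=True)
p=shot("top");m=atz(p,(210.6,246.1),.128);print(m, atz(p,(371,211.5),.05),atz(p,(305.5,225.5),.041))
w=shot("wrist");print(w["T_tool_cam"],w["mtx"])
q=m.copy();q[2]=.40;print(rel(q))
E
```

```text
[0.4585 0.1594 0.128 ] [ 0.5385 -0.1872  0.05  ] [ 0.5088 -0.037   0.041 ]
[[-0.0006 -0.9474 -0.3201  0.0818]
 [ 1.     -0.0005 -0.0003 -0.0023]
 [ 0.0002 -0.3201  0.9474  0.0314]
 [ 0.      0.      0.      1.    ]] [[318.5161   0.     315.9403]
 [  0.     318.5161 201.1876]
 [  0.       0.       1.    ]]
[-394.6 -292.4    4.7]
```

```bash
python3 -m jog '[-45,-40,0,0,-45,-40,0,0,-45,-40,0,0,-45,-40,0,0,-45,-40,0,0,-45,-40,0,0,-45,-40,0,0]'; python3 -m jog '[0,0,0,0]'
python3 - <<'E'
from h import *
np.set_printoptions(precision=4,suppress=True)
print(read_state()["qpos"],read_state()["eef_pos"])
p=shot("wrist");cv2.imwrite("pics/w1.png",p["img"])
for t,z in [("open_jar_mouth",.128),("open_jar_thread",.124),("screw_ring",.041),("screw_ring_lug",.024),("airlock_disc",.03)]:
    for r in cut_out(t,p): print(t,round(r["confidence"],2),np.round(r["centre"],1),r["pixels"].sum(),atz(p,r["centre"],z))
print(proj(p,[.4585,.1594,.128]))
E
```

```text
clock: 1.98
eef_pos: [0.3861, 0.192, 0.405]
ee_rot: [[-0.959, 0.283, 0.001], [0.283, 0.959, 0.0], [-0.001, 0.0, -1.0]]
ft_force: [0.6, 0.9, -0.2]
gripper_width: 1.002
grasp_force: 0.0
clock: 2.1
eef_pos: [0.3872, 0.1907, 0.4047]
ee_rot: [[-0.958, 0.288, 0.0], [0.288, 0.958, -0.001], [-0.001, -0.001, -1.0]]
ft_force: [-0.4, 0.6, 0.2]
gripper_width: 1.0
grasp_force: 0.0
[ 0.2791 -0.1544  1.7417 -0.0007  1.5542 -0.9991] [0.3872 0.1907 0.4047]
open_jar_mouth 0.98 [307.2 253.4] 7478 [0.4309 0.167  0.128 ]
open_jar_thread 0.95 [307.3 251.7] 7609 [0.4314 0.1669 0.124 ]
screw_ring 0.93 [325.2 319.4] 471 [0.5697 0.1451 0.041 ]
screw_ring 0.69 [157.6 298.6] 525 [ 0.4807 -0.0435  0.041 ]
screw_ring_lug 0.77 [315.1 324.3] 455 [0.5868 0.1266 0.024 ]
screw_ring_lug 0.69 [127.5 299.6] 16064 [ 0.4796 -0.0945  0.024 ]
screw_ring_lug 0.63 [158.2 299.4] 556 [ 0.4908 -0.0564  0.024 ]
[308.2244 282.1502]
```

View pics/w1.png

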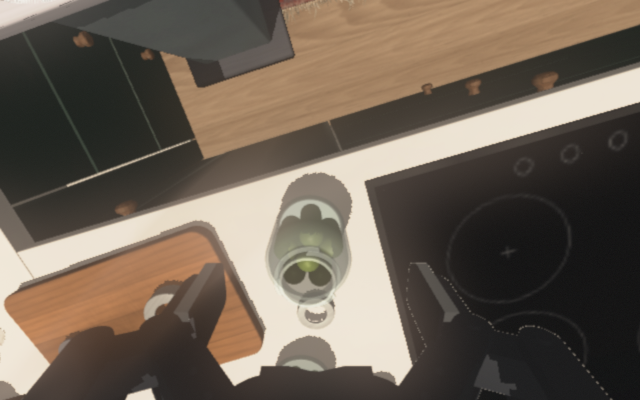

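The jar mouth shows at wrist (308,278), where my estimate of (0.458, 0.159) projects, within 3 mm. Next, to the disc.

```bash
python3 -m jog '[-36,-45,0,0,-36,-45,0,0,-36,-45,0,0,-36,-45,0,0,-36,-45,20,0,-36,-45,30,0,-36,-45,30,0,0,0,20,0]'; python3 -m jog '[0,0,0,0]'
cat > near.py <<'E'
from h import *
import sys
np.set_printoptions(precision=4,suppress=True)
p=shot("wrist");cv2.imwrite(f"pics/{sys.argv[1]}.png",p["img"])
for t,z in [("screw_ring",.041),("screw_ring_lug",.024),("airlock_disc",.031),("open_jar_mouth",.128)]:
    for r in cut_out(t,p):
        c,R=cv2.minEnclosingCircle(np.argwhere(r["pixels"])[:,::-1].astype(np.float32));ys,xs=np.where(r["pixels"])
        print(t,round(r["confidence"],2),np.round(r["centre"],1),r["pixels"].sum(),atz(p,r["centre"],z),"bbox",xs.min(),xs.max(),ys.min(),ys.max(),atz(p,((xs.min()+xs.max())/2,(ys.min()+ys.max())/2),z))
print(p["state"]["eef_pos"],p["state"]["qpos"])
E
python3 near.py w2
```

```text
clock: 3.4
eef_pos: [0.5375, -0.1773, 0.3049]
ee_rot: [[-0.959, 0.284, -0.002], [0.284, 0.959, 0.0], [0.002, -0.0, -1.0]]
ft_force: [-0.5, 0.2, 0.9]
gripper_width: 0.995
grasp_force: 0.0
clock: 3.52
eef_pos: [0.5367, -0.1747, 0.3054]
ee_rot: [[-0.959, 0.282, -0.003], [0.282, 0.959, 0.001], [0.003, 0.001, -1.0]]
ft_force: [0.0, -0.1, 1.7]
gripper_width: 0.996
grasp_force: 0.0
screw_ring 0.96 [463.9 115.1] 5476 [ 0.5002 -0.0571  0.041 ] bbox 432 537 70 167 [ 0.5067 -0.0433  0.041 ]
screw_ring_lug 0.82 [467.3 107.4] 5623 [ 0.4985 -0.0468  0.024 ] bbox 432 537 70 167 [ 0.5103 -0.0353  0.024 ]
airlock_disc 0.73 [294.  202.6] 3001 [ 0.5317 -0.1941  0.031 ] bbox 264 326 176 235 [ 0.5342 -0.194   0.031 ]
airlock_disc 0.5 [55.8 78.1] 4152 [ 0.3943 -0.3285  0.031 ] bbox 15 94 44 116 [ 0.3951 -0.3301  0.031 ]
[ 0.5367 -0.1747  0.3054] [-0.4513  0.1828  1.6036  0.      1.3584 -1.7363]
```

View pics/w2.png

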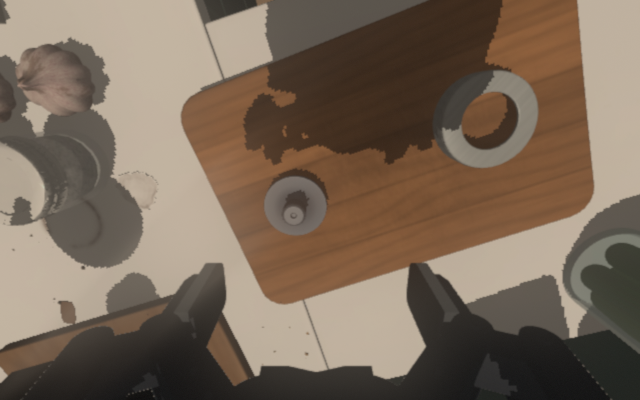

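The disc's flange is centred at (296,206), with the knob top at (294,212). The ring is at (487,118), and its top face is centred a little right, at about (490,118).

```bash
python3 - <<'E'
from h import *
np.set_printoptions(precision=4,suppress=True)
p=shot("wrist")
k=atz(p,(294,212),.051);print("knob",k,"flange",atz(p,(296,206),.029),"ring",atz(p,(489,118),.041))
k[2]=.206;print(rel(k))
for z in(.031,.041,.051):print(z,proj(p,[k[0],k[1],z]))
E
```

```text
knob [ 0.5348 -0.1942  0.051 ] flange [ 0.5378 -0.1949  0.029 ] ring [ 0.509  -0.0397  0.041 ]
[ -3.5 -18.9 102.2]
0.031 [295.6114 203.3344]
0.041 [294.8361 207.5036]
0.051 [294. 212.]
```

```bash
python3 -m jog '[-5,-19,0,0,0,0,40,0,0,0,40,0,0,0,18,0,0,0,0,0,0,0,0,0]'
python3 -m jog '[0,0,0,0,0,0,0,0,0,0,0,0,0,0,0,0,0,0,0,0,0,0,0,0]' 0.5 40; python3 -m jog '[0,0,0,0,0,0,0,0,0,0,0,0]' 1 40; python3 near.py w3
```

```text
clock: 4.58
eef_pos: [0.5364, -0.1956, 0.2106]
ee_rot: [[-0.959, 0.283, 0.002], [0.283, 0.959, -0.001], [-0.002, -0.001, -1.0]]
ft_force: [-0.4, -0.2, 0.4]
gripper_width: 0.999
grasp_force: 0.0
clock: 5.32
eef_pos: [0.536, -0.1952, 0.209]
ee_rot: [[-0.959, 0.283, -0.0], [0.283, 0.959, -0.0], [0.0, -0.0, -1.0]]
ft_force: [0.3, 0.4, 0.2]
gripper_width: 0.253
grasp_force: 0.3
clock: 5.7
eef_pos: [0.536, -0.1952, 0.2092]
ee_rot: [[-0.959, 0.283, 0.0], [0.283, 0.959, -0.0], [-0.0, -0.0, -1.0]]
ft_force: [-0.3, 1.0, 4.8]
gripper_width: 0.186
grasp_force: 39.0
screw_ring 0.88 [592.6 124.5] 9891 [ 0.5015 -0.0667  0.041 ] bbox 544 639 41 200 [ 0.4997 -0.0671  0.041 ]
screw_ring_lug 0.68 [592.9 126.2] 9853 [ 0.5079 -0.0532  0.024 ] bbox 544 639 41 200 [ 0.505  -0.0537  0.024 ]
airlock_disc 0.92 [314.5 242.7] 5014 [ 0.5256 -0.1955  0.031 ] bbox 267 364 209 299 [ 0.5319 -0.1968  0.031 ]
[ 0.536  -0.1952  0.2092] [-0.4844  0.2834  1.6908 -0.0001  1.1672 -1.7682]
```

View pics/w3.png

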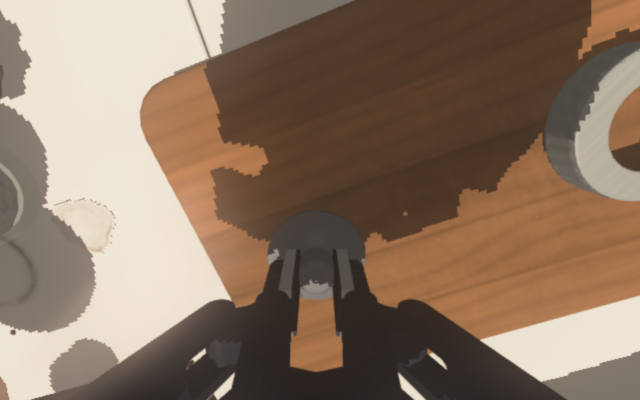

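The knob is held, centred near column 317. Lift, then stop short of the jar so that I can view its mouth.

```bash
python3 -m jog '[0,0,-15,0,0,0,-30,0,0,0,-40,0,0,0,-40,0,0,0,-25,0,15,45,0,0,20,55,0,0,20,55,0,0]'; python3 -m jog '[20,55,0,0,20,55,0,0,15,45,0,0,5,8,0,0,0,0,0,0,0,0,0,0]'; python3 near.py w4
python3 - <<'E'
import cv2;from h import *
a=cv2.imread("pics/w4.png")[40:340,160:480];cv2.imwrite("pics/w4c.png",cv2.resize(a,None,fx=2,fy=2,interpolation=3)[:600])
p=shot("wrist");print([proj(p,[.4585,.1594,.128])])
E
```

```text
clock: 6.95
eef_pos: [0.5265, -0.0294, 0.3599]
ee_rot: [[-0.959, 0.284, 0.001], [0.284, 0.959, -0.0], [-0.001, 0.0, -1.0]]
ft_force: [0.9, 0.0, -0.3]
gripper_width: 0.188
grasp_force: 39.1
clock: 7.7
eef_pos: [0.5158, 0.1413, 0.3592]
ee_rot: [[-0.959, 0.284, 0.0], [0.284, 0.959, -0.0], [-0.0, -0.0, -1.0]]
ft_force: [0.9, 0.0, -0.8]
gripper_width: 0.194
grasp_force: 39.1
screw_ring 0.69 [150.6 216.5] 3098 [ 0.4991 -0.023   0.041 ] bbox 104 182 192 260 [ 0.5061 -0.0345  0.041 ]
screw_ring_lug 0.69 [153.3 220.1] 2930 [ 0.5072 -0.0331  0.024 ] bbox 106 182 192 260 [ 0.5105 -0.0452  0.024 ]
airlock_disc 0.94 [315.7 245.7] 5009 [0.5793 0.1196 0.031 ] bbox 267 364 210 299 [0.589  0.1165 0.031 ]
open_jar_mouth 0.61 [318.  120.2] 11190 [0.4518 0.1591 0.128 ] bbox 260 377 63 183 [0.4535 0.1589 0.128 ]
[0.5158 0.1413 0.3592] [ 0.1235  0.0867  1.6007 -0.0003  1.4541 -1.1594]
[array([321.02873494, 131.08506476])]
```

View pics/w4c.png

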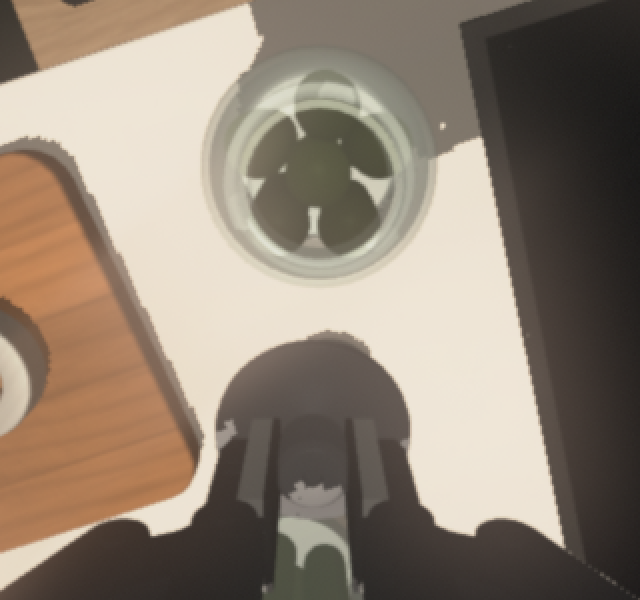

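```bash
python3 - <<'E'
from h import *
np.set_printoptions(precision=4,suppress=True)
p=shot("wrist");s=p["state"];R=np.array(s["ee_rot"]);t=np.array(s["eef_pos"])
a=np.linspace(0,2*np.pi,200)
for off in(-2,0,2,4):
  for h in(.178,.182):
    P=np.array([proj(p,t+R@[off/1000+.0255*np.cos(b),.0255*np.sin(b),h]) for b in a]);print(off,h,P.min(0),P.max(0))
for uv in((321.3,129),(321,131)):
  m=atz(p,uv,.128);print(m);m[2]=.33;print(rel(m))
P=np.array([proj(p,[.4585+.0255*np.cos(b),.1594+.0255*np.sin(b),.128]) for b in a]);print(P.min(0),P.max(0))
g=cv2.resize(p["img"][70:190,250:390],None,fx=5,fy=5,interpolation=3)
Q=((P-[250,70]+.5)*5).astype(np.int32);cv2.polylines(g,[Q],True,(0,0,255),1);cv2.imwrite("pics/o.png",g)
E
```

```text
-2 0.178 [271.4738 217.9659] [369.5995 304.8782]
-2 0.182 [272.4715 215.0445] [368.398  300.3717]
0 0.178 [271.2985 214.1889] [369.8058 301.7782]
0 0.182 [272.3039 211.3449] [368.595  297.3218]
2 0.178 [271.1218 210.381 ] [370.0136 298.6553]
2 0.182 [272.1351 207.6157] [368.7936 294.2497]
4 0.178 [270.9437 206.5417] [370.2231 295.5091]
4 0.182 [271.9649 203.8566] [368.9936 291.1553]
[0.4573 0.16   0.128 ]
[61.1  0.8 29. ]
[0.4584 0.1595 0.128 ]
[59.9  0.6 29. ]
[279.3805  87.1859] [362.277  171.6232]
```

View pics/o.png

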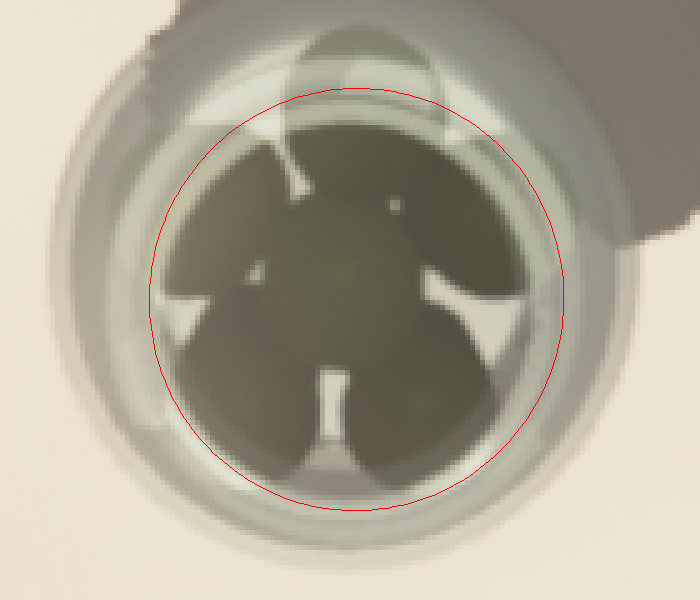

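The jar's bore centre is near (319.4,131), slightly left of my projected circle. The held disc appears at column 315.5, where the calibration puts the tool axis at 320.5. So I use the relative offset, about +59.5 mm in x and +2 mm in y.

```bash
python3 -m jog '[30,1,0,0,29.5,1,0,0,0,0,15,0,0,0,20,0,0,0,0,0,0,0,0,0]'
python3 - <<'E'
from h import *
p=shot("wrist");a=cv2.resize(p["img"][170:330,220:410],None,fx=4,fy=3.7,interpolation=3)
cv2.imwrite("pics/w5.png",a)
p=shot("scene");print([proj(p,[.4585,.1594,.128])])
E
```

```text
clock: 8.8
eef_pos: [0.4596, 0.161, 0.3244]
ee_rot: [[-0.959, 0.283, 0.0], [0.283, 0.959, -0.0], [-0.0, -0.0, -1.0]]
ft_force: [-0.1, -0.0, -0.7]
gripper_width: 0.192
grasp_force: 39.1
[array([210.53917124, 188.52069917])]
```

View pics/w5.png

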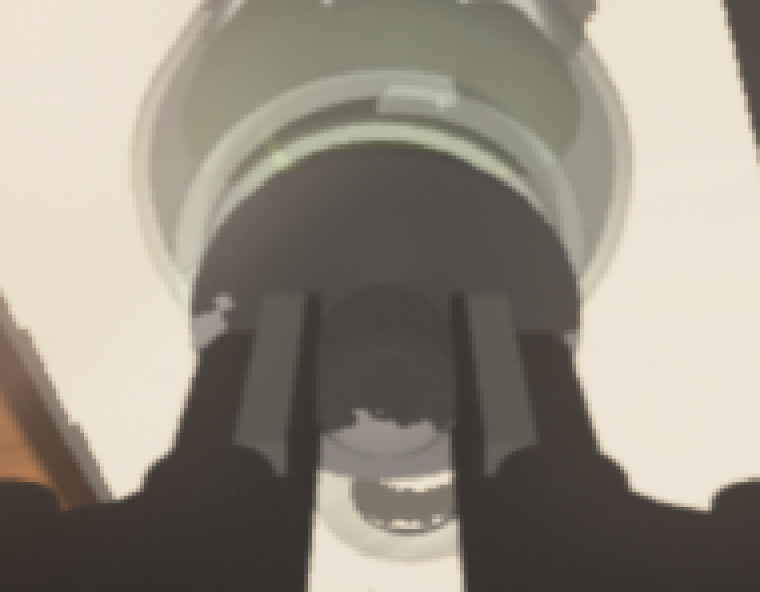

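```bash
python3 - <<'E'
from h import *
p=shot("wrist");s=p["state"];R=np.array(s["ee_rot"]);t=np.array(s["eef_pos"])
for off in(-1,0,1,2):
  for r,h in((.0255,.178),(.0255,.182),(.0255,t[2]-.128),(.023,t[2]-.128),(.027,t[2]-.126)):
    print(off,r,round(h,4),proj(p,t+R@[off/1000+r,0,h]))
E
```

```text
-1 0.0255 0.178 [320.73805858 216.08440154]
-1 0.0255 0.182 [320.62641255 213.20143237]
-1 0.0255 0.1966 [320.26042156 203.75066472]
-1 0.023 0.1966 [320.24357554 208.03343001]
-1 0.027 0.1986 [320.22462698 200.00556408]
0 0.0255 0.178 [320.74657512 214.1920836 ]
0 0.0255 0.182 [320.63450594 211.34798677]
0 0.0255 0.1966 [320.26720322 202.02656194]
0 0.023 0.1966 [320.2502955  206.32501524]
0 0.027 0.1986 [320.231289   198.28850817]
1 0.0255 0.178 [320.75512648 212.29203019]
1 0.0255 0.182 [320.64263163 209.4871436 ]
1 0.0255 0.1966 [320.27400981 200.29612339]
1 0.023 0.1966 [320.25704003 204.61035107]
1 0.027 0.1986 [320.23797531 196.56519321]
2 0.0255 0.178 [320.76371286 210.38419379]
2 0.0255 0.182 [320.65078982 207.61885847]
2 0.0255 0.1966 [320.28084145 198.55931408]
2 0.023 0.1966 [320.26380929 202.88940313]
2 0.027 0.1986 [320.24468603 194.83558491]
```

```bash
python3 -m jog '[-1.5,-0.6,0,0,0,0,4,0,0,0,3,0,0,0,2,0,0,0,0,0]'; python3 -m jog '[0,0,2,0,0,0,0,0]';  python3 -m jog '[0,0,2,0,0,0,0,0]'
```

```text
clock: 9.57
eef_pos: [0.4603, 0.1601, 0.3148]
ee_rot: [[-0.959, 0.283, -0.0], [0.283, 0.959, -0.0], [0.0, -0.0, -1.0]]
ft_force: [-0.0, 0.9, -0.8]
gripper_width: 0.187
grasp_force: 39.1
clock: 9.82
eef_pos: [0.4604, 0.1601, 0.3129]
ee_rot: [[-0.959, 0.283, -0.0], [0.283, 0.959, -0.0], [0.0, -0.0, -1.0]]
ft_force: [0.3, -0.1, 0.3]
gripper_width: 0.189
grasp_force: 39.1
clock: 10.07
eef_pos: [0.4603, 0.1601, 0.3108]
ee_rot: [[-0.959, 0.283, -0.0], [0.283, 0.959, -0.0], [0.0, -0.0, -1.0]]
ft_force: [-0.3, -0.3, 0.3]
gripper_width: 0.189
grasp_force: 39.1
```

No contact force at a depth where the plug would already be on the rim if it had missed, so it has entered the bore.

```bash
python3 -m jog '[0,0,1,0,0,0,0,0]';  python3 -m jog '[0,0,1,0,0,0,0,0]'; python3 -m jog '[0,0,1,0,0,0,0,0]'
```

```text
clock: 10.32
eef_pos: [0.4604, 0.1601, 0.3099]
ee_rot: [[-0.959, 0.283, -0.0], [0.283, 0.959, -0.0], [0.0, -0.0, -1.0]]
ft_force: [0.6, 0.2, 0.4]
gripper_width: 0.19
grasp_force: 39.1
clock: 10.58
eef_pos: [0.4605, 0.1601, 0.3096]
ee_rot: [[-0.959, 0.283, 0.001], [0.283, 0.959, 0.0], [-0.001, 0.0, -1.0]]
ft_force: [-2.1, -0.4, 7.9]
gripper_width: 0.187
grasp_force: 39.8
clock: 10.82
eef_pos: [0.4605, 0.1602, 0.3095]
ee_rot: [[-0.959, 0.283, 0.002], [0.283, 0.959, 0.0], [-0.002, 0.001, -1.0]]
ft_force: [-6.4, -2.0, 20.3]
gripper_width: 0.191
grasp_force: 40.8
```

```bash
python3 -m jog '[0,0,-1.5,0,0,0,0,0]'; python3 -m jog '[0,0,0,0,0,0,0,0,0,0,0,0,0,0,0,0,0,0,-10,0,0,0,-30,0,0,0,-40,0]' -1; python3 -m jog '[-25,-44,0,0,-26,-44,0,0,-26,-44,20,0,-26,-44,40,0,0,0,10,0,0,0,0,0]'; python3 near.py w6; python3 - <<'E'
from h import *
p=shot("scene");a=cv2.resize(p["img"][160:270,170:330],None,fx=4,fy=4,interpolation=3);b=cv2.imread("pics/w6.png")
cv2.imwrite("pics/m1.png",np.vstack([cv2.resize(a,(480,330)),cv2.resize(b,(400,250))[:, :].__class__(0) if 0 else cv2.copyMakeBorder(cv2.resize(b,(400,250)),0,0,0,80,0)]))
E
```

```text
clock: 11.08
eef_pos: [0.4604, 0.1601, 0.3096]
ee_rot: [[-0.959, 0.283, 0.0], [0.283, 0.959, -0.0], [-0.0, 0.0, -1.0]]
ft_force: [-0.6, -0.4, 4.1]
gripper_width: 0.188
grasp_force: 39.5
clock: 11.95
eef_pos: [0.4602, 0.1601, 0.3906]
ee_rot: [[-0.959, 0.283, -0.001], [0.283, 0.959, -0.0], [0.001, -0.001, -1.0]]
ft_force: [0.4, 0.6, 0.4]
gripper_width: 1.004
grasp_force: 0.0
clock: 12.7
eef_pos: [0.5089, -0.0358, 0.3211]
ee_rot: [[-0.959, 0.283, -0.001], [0.283, 0.959, 0.0], [0.001, 0.0, -1.0]]
ft_force: [0.3, 0.4, 0.0]
gripper_width: 1.0
grasp_force: 0.0
screw_ring 0.96 [503.5 200.1] 2096 [0.5531 0.1096 0.041 ] bbox 476 539 179 235 [0.5601 0.1122 0.041 ]
screw_ring 0.91 [314.3 178.1] 3679 [ 0.491  -0.0344  0.041 ] bbox 273 355 156 238 [ 0.5062 -0.0392  0.041 ]
screw_ring_lug 0.71 [501.6 199.6] 2076 [0.5606 0.1166 0.024 ] bbox 476 539 180 234 [0.569  0.1209 0.024 ]
screw_ring_lug 0.66 [315.6 179.2] 3539 [ 0.4964 -0.0349  0.024 ] bbox 273 355 156 238 [ 0.5114 -0.0409  0.024 ]
airlock_disc 0.48 [637.9  59.8] 100 [0.4749 0.2222 0.031 ] bbox 636 639 47 79 [0.4771 0.2219 0.031 ]
airlock_disc 0.29 [566.2  69.5] 19420 [0.4666 0.1706 0.031 ] bbox 472 639 0 133 [0.4621 0.163  0.031 ]
open_jar_mouth 0.74 [564.2  66.8] 19432 [0.4513 0.1002 0.128 ] bbox 472 639 0 133 [0.45   0.0963 0.128 ]
[ 0.5089 -0.0358  0.3211] [-0.2215  0.0598  1.7086  0.0001  1.374  -1.505 ]
```

View pics/m1.png

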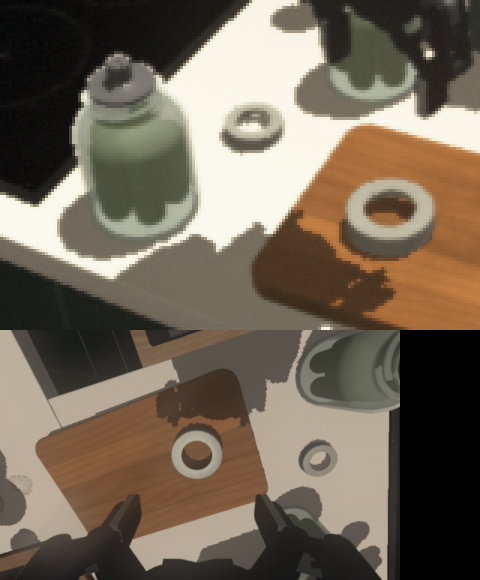

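The disc sits flat on the jar, knob up, with the ring still on the board.

```bash
python3 - <<'E'
from h import *
p=shot("wrist");s=p["state"];R=np.array(s["ee_rot"]);t=np.array(s["eef_pos"]);a=np.linspace(0,6.3,300)
for ox,oy in((0,0),(2,0),(4,0),(0,-2),(0,-4)):
  P=np.array([proj(p,t+R@[ox/1e3+.0345*np.cos(b),oy/1e3+.0345*np.sin(b),t[2]-z]) for b in a for z in(.021,.041)]);print(ox,oy,P.min(0),P.max(0))
E
```

```text
0 0 [276.96857643 152.37991944] [360.75014001 236.49813725]
2 0 [276.87158665 150.02726843] [360.85841055 234.36987372]
4 0 [276.77412052 147.66342523] [360.96721298 232.23160226]
0 -2 [274.53734204 152.38132259] [358.31914017 236.49930893]
0 -4 [272.10612064 152.38272574] [355.88919168 236.5004806 ]
```

```bash
python3 -m jog '[-2.8,-1.6,0,0,0,0,45,0,0,0,45,0,0,0,24,0,0,0,10,0,0,0,0,0]'; python3 -m jog '[0,0,4,0,0,0,0,0]'
```

```text
clock: 13.8
eef_pos: [0.5113, -0.0384, 0.1971]
ee_rot: [[-0.959, 0.283, -0.0], [0.283, 0.959, -0.0], [0.0, -0.0, -1.0]]
ft_force: [-0.0, 0.3, 0.5]
gripper_width: 1.003
grasp_force: 0.0
clock: 14.05
eef_pos: [0.5113, -0.0384, 0.1935]
ee_rot: [[-0.959, 0.283, 0.001], [0.283, 0.959, -0.0], [-0.001, -0.0, -1.0]]
ft_force: [0.7, -1.0, 0.1]
gripper_width: 0.997
grasp_force: 0.0
```

```bash
python3 -m jog '[0,0,5,0,0,0,0,0]' -1;  python3 -m jog '[0,0,0,0,0,0,0,0,0,0,0,0,0,0,0,0]' 0.2 60; python3 near.py w7;python3 - <<'E'
from h import *
p=cv2.imread("pics/w7.png");cv2.imwrite("pics/w7c.png",p[130:380,160:480])
E
```

```text
clock: 14.3
eef_pos: [0.5111, -0.0383, 0.1877]
ee_rot: [[-0.959, 0.283, -0.0], [0.283, 0.959, 0.0], [0.0, -0.0, -1.0]]
ft_force: [0.2, -0.1, 0.5]
gripper_width: 0.999
grasp_force: 0.0
clock: 14.8
eef_pos: [0.5112, -0.0384, 0.1887]
ee_rot: [[-0.959, 0.283, 0.0], [0.283, 0.959, -0.0], [-0.0, -0.0, -1.0]]
ft_force: [-5.6, 0.4, 12.4]
gripper_width: 0.79
grasp_force: 65.0
screw_ring 0.79 [313.7 252. ] 13463 [ 0.4905 -0.0357  0.041 ] bbox 237 394 203 354 [ 0.5026 -0.0385  0.041 ]
screw_ring 0.58 [621.1 282.4] 3037 [0.5409 0.0845 0.041 ] bbox 592 639 238 329 [0.5408 0.0823 0.041 ]
screw_ring_lug 0.93 [620.1 284.2] 3034 [0.5577 0.099  0.024 ] bbox 592 639 238 329 [0.5567 0.0969 0.024 ]
screw_ring_lug 0.58 [310.1 249.6] 13525 [ 0.4974 -0.0396  0.024 ] bbox 236 394 203 355 [ 0.5131 -0.0419  0.024 ]
open_jar_mouth 0.75 [630.   62.5] 2295 [0.4372 0.0087 0.128 ] bbox 615 639 0 124 [0.4371 0.0085 0.128 ]
[ 0.5112 -0.0384  0.1887] [-0.2252  0.1998  1.8454 -0.0003  1.096  -1.5092]
```

View pics/w7c.png

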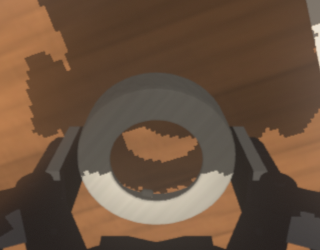

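```bash
python3 - <<'E'
from h import *
p=shot("wrist");s=p["state"];R=np.array(s["ee_rot"]);t=np.array(s["eef_pos"]);a=np.linspace(0,6.3,300)
for ox in(-4,-2,0,2,4):
  P=np.array([proj(p,t+R@[ox/1e3+.0345*np.cos(b),.0345*np.sin(b),t[2]-z]) for b in a for z in(.021,.041)]);print(ox,P.min(0),P.max(0))
print(rel([.4603,.1601,.37]))
E
```

```text
-4 [241.4159652  212.05958408] [401.55889894 365.54034953]
-2 [241.06290299 207.94381577] [401.9588913  362.17546101]
0 [240.70650755 203.7915254 ] [402.36290044 358.78134958]
2 [240.34673146 199.60222466] [402.77075049 355.35763288]
4 [239.98352638 195.37541652] [403.1824965  351.90392186]
[ 104.9  175.9 -181.3]
```

The ring is held and needs no offset correction. Carry it above the jar.

```bash
python3 -m jog '[0,0,-20,0,0,0,-45,0,0,0,-50,0,0,0,-46,0,26,44,0,0,26,44,0,0,26,44,0,0,27,44,0,0]'; python3 -m jog '[0,0,0,0,0,0,0,0]'; python3 - <<'E'
from h import *
print(rel([.4603,.1601,.31]), read_state()["qpos"])
E
```

```text
clock: 16.1
eef_pos: [0.4595, 0.1616, 0.3492]
ee_rot: [[-0.959, 0.283, 0.0], [0.283, 0.959, 0.0], [-0.0, 0.0, -1.0]]
ft_force: [0.5, -0.0, -1.0]
gripper_width: 0.789
grasp_force: 67.9
clock: 16.35
eef_pos: [0.4602, 0.1602, 0.349]
ee_rot: [[-0.959, 0.282, 0.0], [0.282, 0.959, -0.0], [-0.0, -0.0, -1.0]]
ft_force: [-0.6, 0.4, -0.2]
gripper_width: 0.79
grasp_force: 67.9
[-0.1 -0.  39. ] [ 1.76726854e-01 -6.97541776e-03  1.71901982e+00 -3.59195175e-04
  1.42957288e+00 -1.10797957e+00]
```

```bash
python3 -m jog '[0,0,20,0,0,0,19,0,0,0,10,0,0,0,0,0]'; python3 -m jog '[0,0,4,0,0,0,0,0]';python3 -m jog '[0,0,2,0,0,0,0,0]';python3 -m jog '[0,0,2,0,0,0,0,0]'
```

```text
clock: 16.85
eef_pos: [0.4604, 0.1596, 0.2996]
ee_rot: [[-0.959, 0.284, -0.001], [0.284, 0.959, -0.0], [0.001, -0.001, -1.0]]
ft_force: [0.0, 0.8, -0.3]
gripper_width: 0.785
grasp_force: 67.9
clock: 17.1
eef_pos: [0.4603, 0.1601, 0.2961]
ee_rot: [[-0.959, 0.283, 0.0], [0.283, 0.959, -0.0], [-0.0, 0.0, -1.0]]
ft_force: [0.0, 1.0, -0.1]
gripper_width: 0.789
grasp_force: 67.9
clock: 17.35
eef_pos: [0.4602, 0.1602, 0.294]
ee_rot: [[-0.959, 0.283, -0.0], [0.283, 0.959, -0.0], [-0.0, -0.0, -1.0]]
ft_force: [-0.7, 0.8, -0.2]
gripper_width: 0.793
grasp_force: 67.9
clock: 17.6
eef_pos: [0.4602, 0.1602, 0.2918]
ee_rot: [[-0.959, 0.283, -0.0], [0.283, 0.959, -0.0], [0.0, -0.0, -1.0]]
ft_force: [0.3, 0.1, -0.7]
gripper_width: 0.786
grasp_force: 67.9
```

```bash
python3 -m jog '[0,0,1.5,0,0,0,0,0]';python3 -m jog '[0,0,1.5,0,0,0,0,0]';python3 -m jog '[0,0,1,0,0,0,0,0]';
```

```text
clock: 17.85
eef_pos: [0.4602, 0.1602, 0.2903]
ee_rot: [[-0.959, 0.283, -0.0], [0.283, 0.959, -0.0], [0.0, -0.0, -1.0]]
ft_force: [-0.6, -0.5, -0.2]
gripper_width: 0.788
grasp_force: 67.9
clock: 18.1
eef_pos: [0.4602, 0.1602, 0.2888]
ee_rot: [[-0.959, 0.283, -0.0], [0.283, 0.959, -0.0], [0.0, -0.0, -1.0]]
ft_force: [-0.2, 1.0, -1.1]
gripper_width: 0.792
grasp_force: 67.9
clock: 18.35
eef_pos: [0.4602, 0.1602, 0.2879]
ee_rot: [[-0.959, 0.283, -0.0], [0.283, 0.959, -0.0], [0.0, -0.0, -1.0]]
ft_force: [-0.3, -0.5, -0.7]
gripper_width: 0.792
grasp_force: 67.9
```

```bash
python3 -m jog '[0,0,1,0,0,0,0,0]';python3 -m jog '[0,0,1,0,0,0,0,0]';python3 -m jog '[0,0,0.8,0,0,0,0,0]';
```

```text
clock: 18.6
eef_pos: [0.4602, 0.1602, 0.2869]
ee_rot: [[-0.959, 0.283, -0.0], [0.283, 0.959, -0.0], [0.0, -0.0, -1.0]]
ft_force: [1.3, 0.2, -0.4]
gripper_width: 0.791
grasp_force: 67.9
clock: 18.85
eef_pos: [0.4603, 0.1602, 0.2862]
ee_rot: [[-0.959, 0.283, 0.0], [0.283, 0.959, -0.0], [-0.0, 0.0, -1.0]]
ft_force: [-1.1, -0.1, 4.2]
gripper_width: 0.786
grasp_force: 68.6
clock: 19.1
eef_pos: [0.4604, 0.1602, 0.2859]
ee_rot: [[-0.959, 0.283, 0.001], [0.283, 0.959, 0.0], [-0.001, 0.0, -1.0]]
ft_force: [-2.3, -0.9, 10.3]
gripper_width: 0.792
grasp_force: 69.4
```

Contact came about 3.6 mm above the tight height, so I expect roughly 60° plus tightening. Turn clockwise and follow the ring down.

```bash
python3 -m jog '[0,0,0.6,0.17,0,0,0.6,0.17,0,0,0,0]'; python3 -c "
from h import *;s=read_state();print(s['torque'],s['qpos'][5])"; python3 -m jog '[0,0,0.6,0.17,0,0,0.6,0.17,0,0,0,0]'; python3 -c "
from h import *;s=read_state();print(s['torque'],s['qpos'][5])"
```

```text
clock: 19.48
eef_pos: [0.4605, 0.1602, 0.2847]
ee_rot: [[-0.808, 0.589, 0.002], [0.589, 0.808, -0.0], [-0.001, 0.001, -1.0]]
ft_force: [0.0, -0.9, 9.4]
gripper_width: 0.791
grasp_force: 69.0
[-0.15844201  0.13907769 -0.1684117 ] -0.7642599806047302
clock: 19.85
eef_pos: [0.4604, 0.16, 0.2834]
ee_rot: [[-0.565, 0.825, 0.001], [0.825, 0.565, -0.0], [-0.001, 0.001, -1.0]]
ft_force: [-1.7, -2.6, 10.6]
gripper_width: 0.789
grasp_force: 69.0
[-0.53364765  0.36701397 -0.21513688] -0.42425518816611174
```

```bash
for i in 1; do python3 -m jog '[0,0,0.6,0.17,0,0,0.6,0.17,0,0,0,0]'; done; python3 -c "
from h import *;s=read_state();print(s['torque'],s['qpos'][5])"; python3 -m jog '[0,0,0.5,0.17,0,0,0,0]'; python3 -c "
from h import *;s=read_state();print(s['torque'],s['qpos'][5])"
```

```text
clock: 20.23
eef_pos: [0.4604, 0.1599, 0.2822]
ee_rot: [[-0.258, 0.966, 0.001], [0.966, 0.258, -0.001], [-0.001, 0.001, -1.0]]
ft_force: [-3.3, -4.4, 11.4]
gripper_width: 0.787
grasp_force: 69.2
[-0.75378617  0.66775601 -0.2527446 ] -0.08430410639325318
clock: 20.48
eef_pos: [0.4604, 0.1599, 0.2822]
ee_rot: [[-0.091, 0.996, 0.001], [0.996, 0.091, -0.001], [-0.001, 0.001, -1.0]]
ft_force: [-5.4, -7.0, 17.8]
gripper_width: 0.786
grasp_force: 69.9
[-1.02500739  1.14341888 -0.18223779] 0.08559354045380338
```

```bash
python3 -m jog '[0,0,0,0.1,0,0,0,0]';  python3 -c "
from h import *;s=read_state();print(s['torque'],s['qpos'][5])"; python3 -m jog '[0,0,0,0.1,0,0,0,0]'; python3 -c "
from h import *;s=read_state();print(s['torque'],s['qpos'][5])"; python3 -m jog '[0,0,0,0.1,0,0,0,0]'; python3 -c "
from h import *;s=read_state();print(s['torque'],s['qpos'][5])"
```

```text
clock: 20.72
eef_pos: [0.4603, 0.1599, 0.2822]
ee_rot: [[0.008, 1.0, 0.001], [1.0, -0.008, -0.001], [-0.001, 0.001, -1.0]]
ft_force: [-5.2, -5.8, 18.2]
gripper_width: 0.789
grasp_force: 70.0
[-1.0498967   1.20429372 -0.13181461] 0.1843583313144749
clock: 20.98
eef_pos: [0.4603, 0.1599, 0.2822]
ee_rot: [[0.107, 0.994, 0.001], [0.994, -0.107, -0.001], [-0.001, 0.001, -1.0]]
ft_force: [-5.9, -6.4, 19.2]
gripper_width: 0.792
grasp_force: 70.0
[-1.08149184  1.24163665 -0.06582761] 0.28435821385643273
clock: 21.22
eef_pos: [0.4603, 0.1599, 0.2822]
ee_rot: [[0.206, 0.979, 0.001], [0.979, -0.206, -0.001], [-0.001, 0.001, -1.0]]
ft_force: [-7.4, -7.5, 19.4]
gripper_width: 0.788
grasp_force: 70.1
[-1.00237834  1.32195334 -0.03263007] 0.3843083744910845
```

```bash
for r in 1; do python3 -m jog '[0,0,0,0.1,0,0,0,0]';  python3 -c "
from h import *;s=read_state();print(s['torque'],s['qpos'][5])"; python3 -m jog '[0,0,0,0.1,0,0,0,0]'; python3 -c "
from h import *;s=read_state();print(s['torque'],s['qpos'][5])"; done
```

```text
clock: 21.48
eef_pos: [0.4603, 0.1599, 0.2822]
ee_rot: [[0.303, 0.953, 0.001], [0.953, -0.303, -0.001], [-0.0, 0.001, -1.0]]
ft_force: [-7.5, -5.8, 19.7]
gripper_width: 0.787
grasp_force: 70.0
[-0.84491926  1.38252407 -0.17019712] 0.4843523066736969
clock: 21.72
eef_pos: [0.4603, 0.1601, 0.2821]
ee_rot: [[0.397, 0.918, 0.001], [0.918, -0.397, -0.0], [0.0, 0.001, -1.0]]
ft_force: [-4.4, -3.2, 16.8]
gripper_width: 0.791
grasp_force: 69.8
[-0.29271823  0.94963875 -0.30671493] 0.5843925498630642
```

```bash
for r in 1; do python3 -m jog '[0,0,0.2,0.1,0,0,0,0]';  python3 -c "
from h import *;s=read_state();print(s['torque'],s['qpos'][5])"; python3 -m jog '[0,0,0.2,0.1,0,0,0,0]'; python3 -c "
from h import *;s=read_state();print(s['torque'],s['qpos'][5])"; done
```

```text
clock: 21.98
eef_pos: [0.4605, 0.1602, 0.2821]
ee_rot: [[0.486, 0.874, 0.002], [0.874, -0.486, 0.0], [0.001, 0.002, -1.0]]
ft_force: [-2.5, -0.5, 16.8]
gripper_width: 0.791
grasp_force: 69.8
[-0.08574355  0.59515747 -0.37625972] 0.6843380272706558
clock: 22.22
eef_pos: [0.4606, 0.1603, 0.282]
ee_rot: [[0.571, 0.821, 0.003], [0.821, -0.571, 0.0], [0.002, 0.002, -1.0]]
ft_force: [-2.4, -0.9, 17.8]
gripper_width: 0.789
grasp_force: 69.9
[ 0.03376092  0.46871971 -0.29182848] 0.784314535620275
```

```bash
python3 - <<'E'
from h import *
p=shot("scene");a=cv2.imread("pics/scene0.png");b=p["img"];cv2.imwrite("pics/s2.png",b)
for y in (216,222,228,232):
    print(y);print(a[y,196:238:2,1]);print(b[y,196:238:2,1])
r=cut_out("open_jar",p)[0];ys,xs=np.where(r["pixels"]);print(r["confidence"],xs.min(),xs.max(),ys.max())
E
```

```text
216
[228 152 115  81  80  80  84  83  83  82  83  85  83  83  83  85  89  92
 105 186 245]
[230 153  91  79  82  81  80  81  83  84  84  82  82  82  85  88  90  90
 121 186 245]
222
[247 205 142  88  80  80  81  82  81  82  82  85  82  84  82  84  88  88
 101 158 228]
[247 198 138  78  82  80  80  80  83  85  85  84  82  81  82  86  88  89
 130 158 230]
228
[103 105 107 149  88  81  81  82  80  83  86  85  83  83  91 169 176 179
 182 137 210]
[105 104 107 127  80  81  82  82  82  84  84  84  83  96 157 121 123 170
 184 130 230]
232
[105 105 102 135 168 101  85  92 133 172 100  85  85  82 120 179 181 177
 132 163 247]
[104 106 105 121 176 173 173 176 172  90  86  85  85 147 179 181 183 172
 126 221 248]
0.82 195 235 240
```

The ring is at the tight height, torque began rising at about 85°, and the jar has just started to turn (its gherkins shifted about 2 px). Press a little more for friction and tighten further.

```bash
python3 -m jog '[0,0,0.8,0,0,0,0,0]' - 90; for r in 1; do python3 -m jog '[0,0,0.1,0.1,0,0,0,0]';  python3 -c "
from h import *;s=read_state();print(s['torque'],s['qpos'][5])"; python3 -m jog '[0,0,0,0.1,0,0,0,0]'; python3 -c "
from h import *;s=read_state();print(s['torque'],s['qpos'][5])
p=shot('scene');b=p['img']
for y in (228,232): print(b[y,196:238:2,1])"; done
```

```text
clock: 22.58
eef_pos: [0.4607, 0.1603, 0.2822]
ee_rot: [[0.57, 0.822, 0.003], [0.822, -0.57, 0.001], [0.003, 0.002, -1.0]]
ft_force: [-6.3, -0.7, 30.7]
gripper_width: 0.785
grasp_force: 92.4
clock: 22.82
eef_pos: [0.4608, 0.1603, 0.2821]
ee_rot: [[0.65, 0.76, 0.004], [0.76, -0.65, 0.001], [0.003, 0.002, -1.0]]
ft_force: [-5.5, -1.6, 30.3]
gripper_width: 0.781
grasp_force: 92.3
[ 0.09570486  1.06990075 -0.70052567] 0.8844889232435421
clock: 23.08
eef_pos: [0.4609, 0.1604, 0.2821]
ee_rot: [[0.723, 0.691, 0.004], [0.691, -0.723, 0.001], [0.004, 0.002, -1.0]]
ft_force: [-3.2, -1.4, 29.6]
gripper_width: 0.783
grasp_force: 92.2
[ 0.10363482  0.76615911 -0.53213772] 0.9844756222680877
[103 106 103 146  85  80  81  82  84  85  84  83  84 145 132 100 104 152
 183 132 230]
[105 105 103 116 173 179 179 180 145  86  85  85  96 171 179 181 181 161
 121 222 248]
```

```bash
python3 -m jog '[0,0,0.3,0.1,0,0,0,0]';  python3 -c "
from h import *;s=read_state();print(s['torque'],s['qpos'][5])"; python3 -m jog '[0,0,0,0.15,0,0,0,0]'; python3 -c "
from h import *;s=read_state();print(s['torque'],s['qpos'][5])
p=shot('scene');b=p['img']
for y in (228,232): print(b[y,196:238:2,1])"
```

```text
clock: 23.38
eef_pos: [0.461, 0.1604, 0.2821]
ee_rot: [[0.788, 0.616, 0.005], [0.616, -0.788, 0.001], [0.004, 0.002, -1.0]]
ft_force: [-4.4, -1.1, 32.2]
gripper_width: 0.785
grasp_force: 92.5
[ 0.23226242  0.64973994 -0.48675251] 1.0843741125744701
clock: 23.62
eef_pos: [0.4611, 0.1604, 0.2821]
ee_rot: [[0.872, 0.49, 0.005], [0.49, -0.872, 0.001], [0.005, 0.002, -1.0]]
ft_force: [-1.7, -0.5, 29.9]
gripper_width: 0.786
grasp_force: 92.3
[ 0.24475393  0.34386599 -1.00548515] 1.2354500913961615
[106 103 102 146 131  89  92  87  86  83  83  83 125 141  86  85  87 136
 183 133 204]
[103 105 104 106 169 178 180 147  89  85  86  97 170 178 180 182 180 161
 121 221 248]
```

```bash
for i in 1; do python3 -m jog '[0,0,0.1,0.15,0,0,0,0]';  python3 -c "
from h import *;s=read_state();print(s['torque'],s['qpos'][5])"; python3 -m jog '[0,0,0,0.15,0,0,0,0]'; python3 -c "
from h import *;s=read_state();print(s['torque'],s['qpos'][5])
p=shot('scene');b=p['img']
for y in (228,232): print(b[y,196:238:2,1])"; done
```

```text
clock: 23.92
eef_pos: [0.4611, 0.1604, 0.2821]
ee_rot: [[0.935, 0.354, 0.006], [0.354, -0.935, 0.001], [0.006, 0.001, -1.0]]
ft_force: [-1.3, 0.8, 31.7]
gripper_width: 0.784
grasp_force: 92.4
[ 0.18698265  0.20363315 -0.81693326] 1.3854688449647348
clock: 24.18
eef_pos: [0.4612, 0.1604, 0.2821]
ee_rot: [[0.978, 0.21, 0.006], [0.21, -0.978, 0.001], [0.006, 0.0, -1.0]]
ft_force: [-0.3, 1.5, 31.0]
gripper_width: 0.78
grasp_force: 92.4
[ 0.08917061  0.09150256 -0.97315587] 1.535498778574562
[106 105 102 138 177 174  90  84  83  83  82 143 116  81  82  85  87 153
 184 145 207]
[106 107 105 103 158 178 174  99  85  86 133 179 181 179 175 176 182 172
 128 221 248]
```

```bash
for i in 1; do python3 -m jog '[0,0,0,0.15,0,0,0,0.15,0,0,0,0]';  python3 -c "
from h import *;s=read_state();print(s['torque'],s['qpos'][5])
p=shot('scene');b=p['img']
for y in (228,232): print(b[y,196:238:2,1])"; python3 -m jog '[0,0,-1.0,0,0,0,-0.8,0,0,0,0,0]'; done; python3 -m jog '[0,0,0,0,0,0,0,0,0,0,0,0]' 0
python3 -m jog '[0,0,0,0,0,0,0,0,0,0,0,0]' -1;python3 -c "
from h import *
p=shot('scene')
for n in ('screw_ring','open_jar','airlock_disc'):
  for r in cut_out(n,p):
    ys,xs=np.where(r['pixels']);print(n,r['confidence'],xs.min(),xs.max(),ys.min(),ys.max())"
```

```text
clock: 24.6
eef_pos: [0.4612, 0.1604, 0.2821]
ee_rot: [[0.996, -0.088, 0.006], [-0.088, -0.996, 0.001], [0.006, -0.002, -1.0]]
ft_force: [0.1, -0.2, 30.8]
gripper_width: 0.786
grasp_force: 92.3
[ 0.17802746  0.01312028 -0.57885544] 1.835271447620779
[104 105 103 133 173  95  84  84  83  84 157  94  80  80  80  84 166 185
 184 151 158]
[105 106 107 100 155 176 134 108 131 167 180 176 127  97 106 169 183 174
 126 208 248]
clock: 25.02
eef_pos: [0.461, 0.1603, 0.2824]
ee_rot: [[0.996, -0.085, 0.004], [-0.085, -0.996, 0.001], [0.004, -0.001, -1.0]]
ft_force: [4.6, 1.8, 10.1]
gripper_width: 0.78
grasp_force: 98.4
clock: 25.4
eef_pos: [0.461, 0.1603, 0.2824]
ee_rot: [[0.996, -0.085, 0.004], [-0.085, -0.996, 0.001], [0.004, -0.001, -1.0]]
ft_force: [4.6, 1.3, 11.5]
gripper_width: 0.782
grasp_force: 98.4
clock: 25.78
eef_pos: [0.4601, 0.1601, 0.2809]
ee_rot: [[0.996, -0.085, -0.001], [-0.085, -0.996, -0.0], [-0.0, 0.0, -1.0]]
ft_force: [0.1, -0.3, -0.2]
gripper_width: 0.998
grasp_force: 0.0
screw_ring 0.89 196 220 181 199
open_jar 0.82 195 236 196 240
airlock_disc 0.56 203 220 177 190
```

Let me regrip for a short confirming twist.

```bash
cat > t.py <<'E'
from h import *
s=read_state();print(np.round(s['torque'],2),round(s['qpos'][5],3),round(s['eef_pos'][2],4),np.round(s['ft_force'],1))
p=shot('scene');b=p['img']
for y in (228,232): print(b[y,200:236,1])
E
python3 -m jog '[0,0,-1,0,0,0,0,0,0,0,0,0,0,0,0,0]' 0.2 90 >/dev/null; python3 t.py; for i in 1; do python3 -m jog '[0,0,0.6,0.1,0,0,0,0]' >/dev/null; python3 t.py;python3 -m jog '[0,0,0,0.1,0,0,0,0]' >/dev/null; python3 t.py;python3 -m jog '[0,0,0,0.1,0,0,0,0]' >/dev/null; python3 t.py;python3 -m jog '[0,0,0,0.1,0,0,0,0]' >/dev/null; python3 t.py; done
```

```text
[ 0.09  0.57 -0.04] 1.833 0.283 [-4.1  2.5 11.4]
[102 107 130 164 173 137  96  83  83  83  84  83  83  83  82  94 142 130
  92  80  80  82  80  80  80  82  82  94 150 178 182 184 185 181 149 128]
[104 103 101 114 154 173 177 173 146 125 110 110 129 140 167 179 179 180
 176 158 127 104  96  97 106 134 167 178 181 179 173 153 125 124 164 239]
[-0.04  0.28 -0.37] 1.934 0.283 [-1.6  0.7 16.4]
[106 102 118 153 170 136  94  86  82  84  84  83  82  84  85 114 143 102
  82  82  82  83  81  79  81  82  88 132 173 183 185 184 185 184 169 133]
[103 105 101 105 135 167 176 175 173 159 144 152 170 176 179 181 179 177
 158 128 103  92  90  90 104 132 169 181 182 182 176 154 128 123 159 233]
[-0.07  0.13 -0.39] 2.034 0.283 [-0.   1.4 15. ]
[105 102 113 145 164 115  85  82  84  83  83  84  83  84  97 141 102  81
  81  80  80  81  80  79  80  83 110 169 182 183 184 185 185 185 173 132]
[104 105 103 103 128 163 178 177 174 175 173 175 176 180 180 181 175 143
 106  88  86  85  86  92 114 150 176 181 182 182 175 154 126 122 153 231]
[-0.07  0.07 -0.37] 2.134 0.283 [ 1.3  1.1 15.5]
[104 102 111 140 161 113  85  83  84  84  83  83  83  90 109  90  79  80
  79  80  80  81  80  82  82 109 167 182 181 181 181 183 184 184 173 134]
[107 105 104 104 121 159 175 178 178 178 178 180 180 180 180 173 144 108
  90  82  79  83  85  93 131 169 179 180 182 182 175 153 128 122 151 222]
[-0.08  0.05 -0.44] 2.234 0.283 [ 0.1 -0.3 14.8]
[106 105 111 137 161 126  91  85  84  83  83  83  85  95  86  79  78  79
  79  79  80  81  81  79  93 165 178 176 176 175 178 178 182 185 177 136]
[107 103 104 103 120 158 176 180 179 180 180 179 181 179 173 142 104  85
  83  81  81  81  91 117 168 179 182 182 184 182 178 163 133 122 150 222]
```

Torque jumps at once and stays constant while the jar turns with the ring, so the ring is tight. Release and retreat.

```bash
python3 -m jog '[0,0,-0.6,0,0,0,0,0]'; python3 -m jog '[0,0,0,0,0,0,0,0,0,0,0,0,0,0,0,0]' -1; python3 -m jog '[0,0,-15,0,0,0,-35,0,0,0,-40,0,0,0,-40,0,0,0,0,0,0,0,0,0,0,0,0,0]'; python3 -c "
from h import *
a=cv2.imread('pics/scene0.png');p=shot('scene')
for n in ('screw_ring','open_jar','airlock_disc','sealed_jar','salt_jar','garlic'):
  for r in cut_out(n,p):
    ys,xs=np.where(r['pixels']);print(n,round(r['confidence'],2),xs.min(),xs.max(),ys.min(),ys.max(),r['centre'])
print([(z,proj(p,[.460,.160,z])) for z in(.115,.135,.152)])
p=shot('top')
for n in ('screw_ring','open_jar','airlock_disc'):
  for r in cut_out(n,p): print(n,round(r['confidence'],2),r['centre'])
print(proj(p,[.46,.16,.135]))"
```

```text
clock: 27.98
eef_pos: [0.4606, 0.1602, 0.2831]
ee_rot: [[0.884, -0.467, 0.002], [-0.467, -0.884, 0.0], [0.002, -0.001, -1.0]]
ft_force: [2.4, 1.0, 8.1]
gripper_width: 0.781
grasp_force: 98.9
clock: 28.48
eef_pos: [0.4602, 0.1602, 0.2821]
ee_rot: [[0.885, -0.466, -0.0], [-0.466, -0.885, -0.0], [-0.0, 0.0, -1.0]]
ft_force: [0.9, 0.9, 0.1]
gripper_width: 0.998
grasp_force: 0.0
clock: 29.35
eef_pos: [0.4601, 0.1602, 0.4114]
ee_rot: [[0.885, -0.466, -0.001], [-0.466, -0.885, -0.0], [-0.001, 0.001, -1.0]]
ft_force: [0.1, 0.3, -0.7]
gripper_width: 1.003
grasp_force: 0.0
screw_ring 0.93 197 228 177 202 [212.6, 192.4]
screw_ring 0.72 245 264 194 210 [252.9, 205.5]
open_jar 0.64 196 237 192 239 [215.5, 218.4]
airlock_disc 0.48 204 219 178 190 [208.4, 184.9]
sealed_jar 0.71 277 310 138 196 [292.5, 167.4]
sealed_jar 0.25 196 238 192 239 [218.2, 217.6]
salt_jar 0.89 415 451 276 321 [436.3, 298.1]
salt_jar 0.37 196 237 193 239 [217.4, 216.4]
garlic 0.85 395 418 309 332 [405.8, 320.0]
garlic 0.26 195 237 193 239 [215.0, 216.1]
[(0.115, array([211.60005606, 192.54052688])), (0.135, array([210.24368112, 185.63718495])), (0.152, array([209.06295392, 179.62781145]))]
screw_ring 0.56 [238.5, 199.9]
open_jar 0.76 [229.2, 243.0]
open_jar 0.52 [332.5, 223.8]
airlock_disc 0.59 [211.1, 236.6]
[209.53035772 245.18019979]
```

```bash
python3 -c "
from h import *
p=shot('scene');a=np.linspace(0,6.3,200)
for z in(.115,.12,.125):
  P=np.array([proj(p,[.46+.0345*np.cos(b),.16+.0345*np.sin(b),z]) for b in a]);print(z,P.min(0),P.max(0))
print(hand_in())"
```

```text
0.115 [196.05043858 183.18251491] [226.99557731 202.39692777]
0.12 [195.66286539 181.48745063] [226.71013389 200.67427572]
0.125 [195.2727959  179.78180378] [226.42286984 198.94029228]
the job is handed in; nothing more can be done
None
```

The job is handed in: the disc is seated in the jar's mouth with its knob up, and the ring is turned clockwise until the jar turned with it, at the tight height. Tightening turned the jar on the spot without shifting it, I saw no sign of the other items being disturbed, and the gripper is clear.

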